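# Close the loaded connector jig and turn it over

## Robot

A 6-joint arm with a two-finger parallel gripper is mounted at the origin on the work surface. World frame = base frame: x ahead of the robot, y to its left, z up, the work surface at z = 0. Lengths are in mm, angles in rad, forces in N, time in s.
With the tool pointing down it reaches from about 275 to 825 mm from the base axis. Payload 4.9 kg.
Tool frame: the origin (TCP) lies midway between the tips of the shut fingers; the grasp point (between the pads) lies 19 mm behind it; z points along the fingers, y is the line along which they close (so a half turn about z gives the same grasp; the last joint's range is limited). The gripper opens to 85 mm and grips with 20 to 120 N. Pads are 22 mm wide; open, the fingers measure 114 mm over their backs; the gripper's body (76 mm by 85 mm) begins 54 mm behind the grasp point. The pads swing forward as they close: fully open they stand 13 mm farther back than shut.
Start: joints at [0.983, 0.326, -0.193, 1.052, 0, 1.437], TCP at [241.109, 494.353, 231.281] pointing down, gripper open.
Joint ranges: [-2.65, 2.65], [-0.97, 1.79], [-1.3, 1.35], [-1.93, 2.1], [-1.47, 1.37], [-3.14, 3.14]. Speed limits (rad/s): [2.57, 2.57, 3.14, 3.14, 3.14, 3.14].

## Interface

Orientations are given as [roll, pitch, yaw] about the fixed x, y, z axes, in that order (R = Rz(yaw) Ry(pitch) Rx(roll)).
In Python, from rig import r gives the robot as it stands.
- The arm moves only by the tool shift_gripper, called after "Call:" as name([rows], argument=value, ...), one row to a line, values as JSON. Schema: {"type":"object","properties":{"motion":{"type":"array","items":{"type":"array","prefixItems":[{"type":"array","items":{"type":"number"},"minItems":3,"maxItems":3},{"type":"array","items":{"type":"number"},"minItems":3,"maxItems":3},{"type":"number"}],"minItems":3,"maxItems":3},"minItems":1,"maxItems":8},"clamp_n":{"type":"number"},"only":{"type":"string"},"quiet":{"type":"boolean"},"lines":{"type":"string"}},"required":["motion"],"additionalProperties":false}. motion is a list of rows, 1 to 8 of them, each written [[rx, ry, rz], [dx, dy, dz], opening]: a rotation vector rx, ry, rz in normalised numbers (1 is 90 degrees), then dx, dy, dz in parts of the range, where 1.0 means 500 mm, then the finger opening in mm; each row is the pose to reach, as a shift and turn from the pose commanded when the call began, along the tool's axes at that moment; what a row does not reach only later rows make up. A row lasts 1/8 s, in which the tool goes at most 62.5 mm and 0.188 rad, less where a joint would pass 70% of its speed; a pose out of reach is approached as far as the arm can. The fingers move at their own pace and stop on an object; clamp_n is the grip in N (left out, the last holds). Time passes only in rows, so rows that do not move let the fingers close. The tool returns the time, the measured TCP pose, the force, the opening and the grip force at its end. only (a regular expression) keeps the lines of the reply that match it, lines (a string "A,B") keeps lines A to B, and quiet returns only ok. A shift or turn number past 1, either way, is cut back to 1. Input that does not fit is refused with a message, and nothing moves.
- r.observe(): the state, without advancing time (a new reading comes with each control period).
- r.read_camera(name): name is "scene" or "top"; returns (picture, depth): 480x640x3 uint8, blue, green, red; 480x640 float32, mm along the optical axis (not along the pixel's ray), 0 where there is no reading.
- r.camera_info(name): a dict with "vertical_fov" (degrees; the focal length in pixels is half the picture's height over the tangent of half this angle, whatever the lens; pixels are square), "cx", "cy" (the principal point, pixels), "rvec" (rotation vector, rad) and "tvec" (3), from world to camera coordinates, as OpenCV has them. Camera axes: x right, y down, z forward; pixel columns grow to the right and rows downward; lengths in mm; the calibration is good to about 2 mm. A picture is of the moment at which its call begins. camera_info takes no time and is no camera call.
- r.sign_off(): hands the job in; it is judged then, once.
The state is a dict: "clock": time; "joints": joint angles; "qvel": joint speeds; "tau": joint torques, N m; "position": TCP position; "tcp_rot": TCP orientation; "contact_force": force on the tool from outside, world axes, zero at the start; "torque": the same for the moment, N m; "width": finger opening in mm; "finger_force": force on a finger pad.
Only numpy, scipy, OpenCV 4.12 (cv2) and the standard library are available. Lean on these libraries where they do the work, as an engineer would, in place of code of your own. Each camera call takes 0.05 s, during which the arm holds its last target. There are 200 camera calls.

## Task

Two turnover jigs stand open on the crimping bench, and one of them has the blue connector housing lying in its tray. Shut the orange lid of that jig over the housing, then swing the whole closed holder over by its black T-handle until it lies flat on the other side of its base, lid underneath and housing still inside. Leave the empty jig as it is, and let go.

Things in the scene. Friction and masses are not known exactly. Their poses are not given: they have to be found in the camera images.
- jig: Fixed base of the jig with the blue housing: dark steel plate 200 x 140 x 14 mm. Origin on the bench under its centre, z up, small yaw. Swing axis along y, 40 mm up, between posts at y +/-61 mm, 50 mm high. At the start the aluminium tray lies on the -x (robot's) side: x -88 to -12, y +/-50, top at 50 mm; pocket 48 x 70 mm, 22 deep, centred at x -47. The +x side is free. An empty twin is near.
- jig_carrier (a joint): Swing of the whole holder (tray, lid, T-handle; 0.46 kg loaded) about the jig's swing axis: 0 = flat on the -x side as at the start, grows as the handle is lifted up and over, 3.14 (stop) = flat, turned over, on the +x side. Friction 0.38 N m, no spring: it stays where it is left (its weight takes up to 0.25 N m).
- jig_lid (a joint): Orange lid 72 x 96 x 6 mm: 0 = shut (stop), 1.9 = widest; starts at 1.4 to 1.85, about upright. Hinge line along jig y at x -14, 53.5 mm up (holder at 0); the free edge, 74 mm from it, comes over to -x and down; shut, its top is 56.5 mm up. Friction hinge 0.13 N m (2 N at the edge), no latch: stays where put, also turned over. A closed gripper can push it from its +x side over and down.
- jig_handle (a point): Centre of that jig's black T-handle: crossbar 36 mm long along jig y, 18 mm thick, flat ends, on a 10 mm stem, 120 mm from the swing axis (at the start jig x -120, 40 mm up; its centre 32 mm from the tray). It moves on a circle about that axis. Pinched by its flat ends from above, fingers closing along jig y, it pivots in the grip, so the tool can stay pointing down all the way.
- housing: Blue plastic connector housing, block 42 x 58 x 16 mm with two rows of dark openings on top, 40 g, lying loose in the tray's pocket. Origin: centre of its underside; z up at the start, down once turned over.
- spare_lid_edge (a point): Middle of the free edge of the lid of the other, empty jig (same size and build, also standing open); to be left alone.

How it is judged:
By the outcome, as a careful person would: the job done as asked, in the order asked, and still so for the second after the job is handed in, with the robot touching nothing.
It also fails if it takes over 54 s, if anything falls off the work surface, if the arm or the gripper's body presses on something with over 40 N, if the wrist force passes 120 N, or if a joint passes its speed limit or range.

## Working session

There is one attempt and no reset: what is moved stays moved. The work goes in short steps, Python scripts to look and compute and a tool call to move; the robot and the scene stay as the last step left them, time stands still between calls to the robot, and variables do not carry over. Pictures are saved under pics/ and viewed, at most 10 in all, crops included, and the job is handed in when it is done.

```bash
ls; mkdir -p pics
```

Run:
```python
from rig import r
import cv2,numpy as np
for n in("scene","top"):
    p,d=r.read_camera(n);cv2.imwrite(f"pics/{n}0.png",p);np.save(f"pics/{n}0.npy",d);print(n,r.camera_info(n),(d>0).mean())
s=r.observe();print(s)
```

```text
pics
rig.py
scene {'vertical_fov': 52.70218219111501, 'cx': 317.2540901019528, 'cy': 249.6540761956719, 'rvec': array([ 0.70898711,  2.61234934, -1.0890789 ]), 'tvec': array([ 446.68334465, -114.72591955,  890.1315933 ])} 0.9960416666666667
top {'vertical_fov': 51.56886248454474, 'cx': 314.1745300813132, 'cy': 246.51000739420206, 'rvec': array([ 2.18264325, -2.16779212,  0.09775079]), 'tvec': array([-3.04280908e-01,  4.95769770e+02,  6.70869476e+02])} 0.995986328125
{'clock': 0.1, 'joints': array([ 9.82836679e-01,  3.26876844e-01, -1.93471920e-01,  1.05201996e+00,
        1.09443375e-05,  1.43664224e+00]), 'qvel': array([ 0.00021536,  0.00063489,  0.00259947,  0.00014715, -0.00134734,
        0.00048898]), 'tau': array([ 8.92697844e-04, -4.44238508e+01,  2.63038713e+01,  7.84289528e-03,
       -1.21488852e-04, -1.30502302e-07]), 'position': array([240.78548489, 493.91067247, 230.58083556]), 'tcp_rot': array([-3.14003585e+00, -2.21157390e-04,  2.68778691e+00]), 'contact_force': array([-0.61331654,  0.05070862, -0.33374511]), 'torque': array([-0.06739295, -0.00714817,  0.02841015]), 'finger_force': 0.0, 'width': 85.56444112785735}
```

View pics/scene0.png

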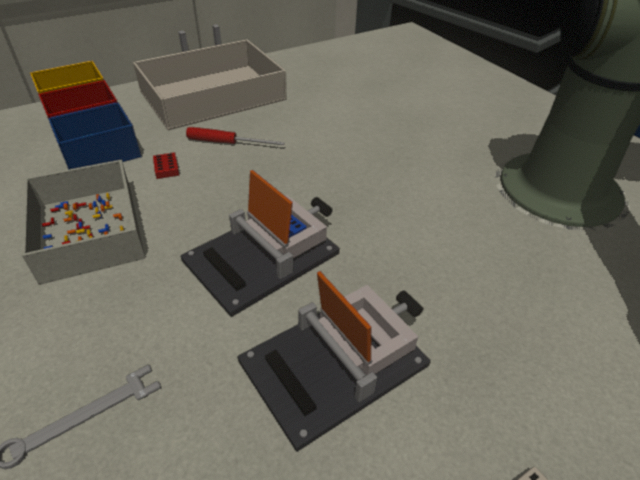

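View pics/top0.png

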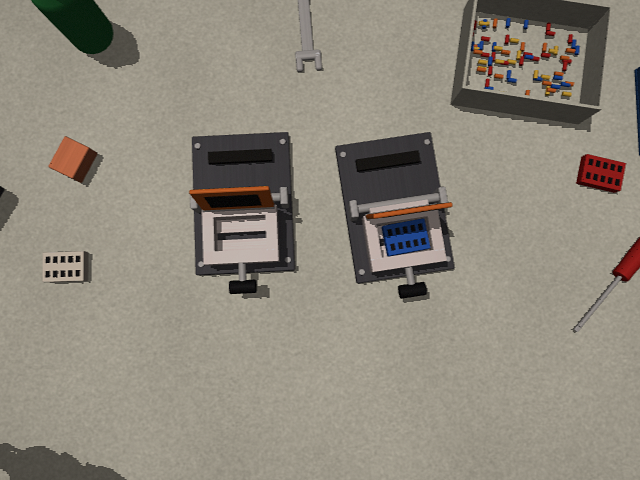

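The housing's jig is the right one in the top view: tray with blue at (407,238), handle at (412,290), lid edge-on at (410,210). The left one, with its handle at (243,287), is empty.

Create h.py:
```python
import cv2,numpy as np
from rig import r
def cam(n):
    i=r.camera_info(n);R=cv2.Rodrigues(np.array(i["rvec"]))[0];f=240/np.tan(np.radians(i["vertical_fov"])/2)
    return R,np.array(i["tvec"]),f,i["cx"],i["cy"]
def cloud(n,d):
    R,t,f,cx,cy=cam(n);v,u=np.mgrid[:480,:640]
    return (np.stack([(u-cx)/f*d,(v-cy)/f*d,d],-1)-t)@R
def plane(n,uv,z):
    R,t,f,cx,cy=cam(n);uv=np.asarray(uv,float)
    w=np.c_[(uv[:,0]-cx)/f,(uv[:,1]-cy)/f,np.ones(len(uv))]@R;c=-t@R
    return c+w*((z-c[2])/w[:,2])[:,None]
```

Run:
```python
from h import *
p=cv2.imread("pics/top0.png");d=np.load("pics/top0.npy");P=cloud("top",d)
print("bench z",np.median(P[350:450,250:550,2]))
b,g,rr=[p[...,i].astype(int) for i in range(3)];z=P[...,2]
roi=np.zeros((480,640),bool);roi[120:310,325:470]=1
def st(n,m):
    v,u=np.nonzero(m);X=P[m];print(n,m.sum(),"uv",u.mean().round(1),v.mean().round(1),"xyz",np.median(X,0).round(1),"min",np.percentile(X,2,0).round(1),"max",np.percentile(X,98,0).round(1))
hm=(p.max(-1)<40)&roi&(np.arange(480)[:,None]>278);st("handle",hm)
print(cv2.minAreaRect(np.argwhere(hm)[:,::-1].astype(np.float32)))
blue=(b>rr+50)&roi;st("blue",blue)
print("blue rect",cv2.minAreaRect(np.argwhere(blue)[:,::-1].astype(np.float32)))
org=(rr>b+60)&(rr>g+40)&roi;st("lid",org);hi=org&(z>z[org].max()-12);st("lidtop",hi)
pl=roi&(z>9)&(z<19)&(p.max(-1)<100);st("plate",pl)
c=cv2.convexHull(np.argwhere(roi&(z>9)&(p.max(-1)<100)&(np.arange(480)[:,None]<284))[:,::-1].astype(np.int32))
print("platerect",cv2.minAreaRect(c))
screws=[(341,154),(430,142),(362,272),(446,263)];Q=plane("top",screws,15);print(Q.round(1),Q.mean(0))
# scene lid
ps=cv2.imread("pics/scene0.png");ds=np.load("pics/scene0.npy");S=cloud("scene",ds)
o=(ps[...,2].astype(int)>ps[...,0]+60)&(ps[...,2].astype(int)>ps[...,1]+40);o[:165]=0;o[250:]=0;o[:,:240]=0;o[:,300:]=0
X=S[o];print("scene lid",o.sum());c0=X.mean(0);U,s,V=np.linalg.svd(X-c0,full_matrices=0);print(c0,V[2],X.min(0),X.max(0))
hi=X[X[:,2]>X[:,2].max()-8];print("top edge",hi.mean(0),hi.min(0),hi.max(0))
```

```text
bench z 1.1709222228910896
handle 357 uv 410.7 289.6 xyz [ 436.2 -127.2   48.3] min [ 426.9 -145.3   15.2] max [447.  -73.7  51.2]
((390.8553466796875, 288.025390625), (70.81956481933594, 16.600563049316406), 4.085616588592529)
blue 963 uv 405.6 237.6 xyz [ 506.1 -119.8   45. ] min [ 485.6 -149.6   42.2] max [529.5 -92.6  47.6]
blue rect ((405.8094177246094, 236.81698608398438), (30.407608032226562, 43.307804107666016), 79.3803482055664)
lid 389 uv 410.0 210.2 xyz [ 530.7 -110.9  127.7] min [ 522.7 -158.2   89. ] max [539.3 -66.1 129.8]
lidtop 372 uv 411.9 209.9 xyz [ 530.7 -112.9  127.7] min [ 522.7 -158.2  125. ] max [539.3 -68.1 129.8]
plate 7086 uv 388.2 193.6 xyz [588.  -96.2  15.1] min [ 454.2 -184.2   12.6] max [654.3 -35.5  17.6]
platerect ((396.8982849121094, 211.5892791748047), (149.54693603515625, 102.37991333007812), 80.99149322509766)
[[ 629.9  -34.5   15. ]
 [ 648.4 -162.4   15. ]
 [ 461.   -64.3   15. ]
 [ 474.4 -182.4   15. ]] [ 553.41667081 -110.8889446    15.        ]
scene lid 1785
[ 538.05239458 -106.52102728   96.47270147] [-0.96856452  0.067979    0.23929402] [ 522.64743973 -159.29011584   56.5728804 ] [759.61971559 380.34250242 532.29669258]
top edge [759.61971559 380.34250242 532.29669258] [759.61971559 380.34250242 532.29669258] [759.61971559 380.34250242 532.29669258]
```

Run:
```python
import cv2
p=cv2.imread("pics/top0.png")[120:310,325:470];cv2.imwrite("pics/crop0.png",cv2.resize(p,None,fx=3,fy=3))
```

```text
(no output)
```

View pics/crop0.png

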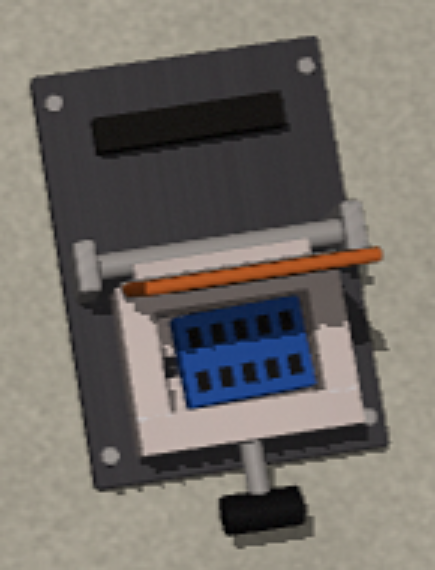

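The crop is sharp enough: screws at about (343,154), (427,142), (362,272) and (448,258) in the full picture. The lid leans a little toward the tray and its hinge is intact. I'll refine the yaw, axis and handle next.

Run:
```python
from h import *
Q=plane("top",[(343.3,154.3),(427,141.7),(362,272),(448.3,258.3)],15)
print(Q.round(1),Q.mean(0))
e=[Q[0]-Q[2],Q[1]-Q[3]];print("yaws",[np.arctan2(a[1],a[0]) for a in e],[np.linalg.norm(a) for a in e]);e=[Q[0]-Q[1],Q[2]-Q[3]];print([np.arctan2(-a[0],a[1]) for a in e],[np.linalg.norm(a) for a in e])
p=cv2.imread("pics/top0.png");d=np.load("pics/top0.npy");P=cloud("top",d);z=P[...,2]
m=(p.max(-1)<60)&(z>38)&(z<56);m[:278]=0;m[:,:385]=0;m[:,440:]=0
X=P[m][:,:2].astype(np.float32);print("handle",m.sum(),cv2.minAreaRect(X),np.median(z[m]))
b,g,rr=[p[...,i].astype(int) for i in range(3)]
m=(rr>b+60)&(rr>g+40)&(z>120);m[:,:330]=0;X=P[m];f=cv2.fitLine(X[:,:2].astype(np.float32),2,0,.01,.01).ravel();print("lid edge",f,"yaw",np.arctan2(-f[0]*np.sign(f[1]),abs(f[1])),np.median(X,0))
m=(rr>b+60)&(rr>g+40)&(z>120);m[:,330:]=0;m[:,:150]=0;X=P[m];print("spare",np.percentile(X,[1,50,99],0).round(1))
```

```text
[[ 629.5  -37.8   15. ]
 [ 648.8 -158.1   15. ]
 [ 461.   -64.3   15. ]
 [ 481.1 -185.8   15. ]] [ 555.07636671 -111.47450504   15.        ]
yaws [np.float64(0.15602062305967954), np.float64(0.1635836577146581)] [np.float64(170.60138921720502), np.float64(170.02307069124336)]
[np.float64(0.15925795398120304), np.float64(0.16396075739936936)] [np.float64(121.83263031916194), np.float64(123.12175114502158)]
handle 351 ((436.2454528808594, -128.60238647460938), (17.701284408569336, 35.492591857910156), 8.964792251586914) 48.42717335270392
lid edge [ 3.8518396e-01 -9.2283982e-01  5.2823846e+02 -1.1009291e+02] yaw 0.39540714 [ 530.60147956 -111.86417637  127.771347  ]
spare [[549.1  58.6 125.2]
 [553.6 104.5 127.9]
 [558.6 151.7 130.5]]
```

The rows are not in the units I measure in: shifts go in shares of 500 mm and turns go in shares of 90 degrees. I convert before sending: -460 mm / 500 = -0.92, -410 mm / 500 = -0.82, -0.614 rad / 1.5708 = -0.3909.

Call:
shift_gripper([
  [[0, 0, -0.0637], [-0.12, -0.082, 0], 0],
  [[0, 0, -0.1273], [-0.24, -0.164, 0], 0],
  [[0, 0, -0.191], [-0.36, -0.246, 0], 0],
  [[0, 0, -0.2546], [-0.48, -0.328, 0], 0],
  [[0, 0, -0.3183], [-0.6, -0.41, 0], 0],
  [[0, 0, -0.382], [-0.72, -0.492, 0], 0],
  [[0, 0, -0.3909], [-0.82, -0.562, 0], 0],
  [[0, 0, -0.3909], [-0.92, -0.63, 0], 0],
], clamp_n=40)

```text
clock: 1.1
position: [488.6, 57.7, 231.1]
tcp_rot: [3.141, -0.0, -2.982]
contact_force: [0.4, 0.9, 0.2]
width: 0.2
finger_force: 0.0
```

```bash
python3 -c "
from rig import r;s=r.observe();print(s['position'],s['tcp_rot'],s['joints'])"
```

```text
[488.60813655  57.68452575 231.13093089] [ 3.14126881e+00 -8.71070035e-05 -2.98154320e+00] [-3.28297108e-02  2.19387728e-01 -3.38968322e-01  1.01258784e+00
  3.01136928e-04 -1.92879177e-01]
```

Call:
shift_gripper([
  [[0, 0, 0], [0, 0, 0], 0],
  [[0, 0, 0], [0, 0, 0], 0],
])

```text
clock: 1.35
position: [487.4, 59.6, 230.8]
tcp_rot: [3.141, -0.002, -2.982]
contact_force: [-0.3, 0.2, 0.5]
width: 0.0
finger_force: 0.0
```

Scaled: -179.7 mm / 500 = -0.3594, 117 mm / 500 = 0.234.

Call:
shift_gripper([
  [[0, 0, 0], [-0.04, -0.108, 0], 0],
  [[0, 0, 0], [-0.08, -0.216, 0], 0],
  [[0, 0, 0], [-0.12, -0.324, 0], 0],
  [[0, 0, 0], [-0.135, -0.3594, 0.04], 0],
  [[0, 0, 0], [-0.135, -0.3594, 0.14], 0],
  [[0, 0, 0], [-0.135, -0.3594, 0.234], 0],
  [[0, 0, 0], [-0.135, -0.3594, 0.234], 0],
])

```text
clock: 2.22
position: [579.2, -103.8, 110.2]
tcp_rot: [3.137, -0.009, -2.979]
contact_force: [-0.8, 0.1, -0.2]
width: -0.3
finger_force: 0.0
```

Scaled: 73 mm / 500 = 0.146, 55.5 mm / 500 = 0.111.

Call:
shift_gripper([
  [[0, 0, 0], [0.03, 0, 0], 0],
  [[0, 0, 0], [0.06, 0, 0], 0],
  [[0, 0, 0], [0.084, 0, 0.002], 0],
  [[0, 0, 0], [0.111, 0, 0.0112], 0],
  [[0, 0, 0], [0.13, 0, 0.022], 0],
  [[0, 0, 0], [0.146, 0, 0.035], 0],
  [[0, 0, 0], [0.146, 0, 0.035], 0],
])

```text
clock: 3.1
position: [510.3, -118.5, 96.3]
tcp_rot: [3.141, -0.001, -2.982]
contact_force: [0.5, -0.4, -0.3]
width: -0.1
finger_force: 0.0
```

Run:
```python
from h import *
p,d=r.read_camera("scene");cv2.imwrite("pics/s1.png",cv2.resize(p[150:400,160:460],None,fx=2,fy=2))
```

```text
(no output)
```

View pics/s1.png

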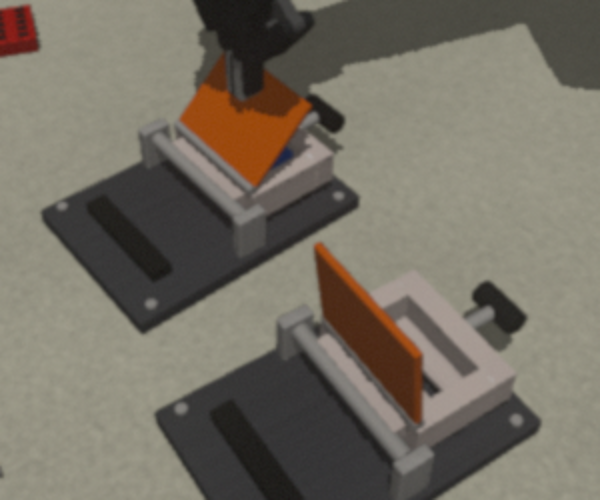

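The lid is being pushed over as planned: crop (250,120), fingertips on its outer face, spare jig untouched. I'll continue down.

Scaled: 43 mm / 500 = 0.086, 38 mm / 500 = 0.076.

Call:
shift_gripper([
  [[0, 0, 0], [0.014, 0, 0.016], 0],
  [[0, 0, 0], [0.024, 0, 0.034], 0],
  [[0, 0, 0], [0.03, 0, 0.048], 0],
  [[0, 0, 0], [0.034, 0, 0.062], 0],
  [[0, 0, 0], [0.036, 0, 0.076], 0],
  [[0, 0, 0], [0.036, 0, 0.086], 0],
  [[0, 0, 0], [0.036, 0, 0.086], 0],
])

```text
clock: 4.03
position: [493.2, -121.7, 56.0]
tcp_rot: [-3.141, -0.0, -2.981]
contact_force: [-8.1, 0.3, 26.8]
width: -0.0
finger_force: 13.8
```

Call:
shift_gripper([
  [[0, 0, 0], [0, 0, -0.08], 0],
  [[0, 0, 0], [0.12, 0, -0.16], 85],
  [[0, 0, 0], [0.12, 0, -0.16], 85],
  [[0, 0, 0], [0.12, 0, -0.16], 85],
])

```text
clock: 4.53
position: [434.3, -131.0, 133.7]
tcp_rot: [3.141, 0.001, -2.982]
contact_force: [-0.1, -0.7, -0.6]
width: 54.7
finger_force: 0.0
```

Run:
```python
from h import *
p,d=r.read_camera("scene");cv2.imwrite("pics/s2.png",cv2.resize(p[150:400,160:460],None,fx=2,fy=2))
P=cloud("scene",d);a=p.astype(int);m=(a[...,2]>a[...,0]+60)&(a[...,2]>a[...,1]+40);m[:165]=0;m[255:]=0;m[:,:230]=0;m[:,330:]=0
X=P[m];J=np.array([.9872,.1593]);rel=X[:,:2]-[555.1,-111.5];jx=rel@J
print(len(X),np.polyfit(jx,X[:,2],1),np.percentile(jx,[2,98]),np.percentile(X[:,2],[2,50,98]))
```

```text
1951 [  0.94949816 104.27285822] [-84.78884311 -17.00657581] [53.34274647 55.29467881 57.09402987]
```

View pics/s2.png

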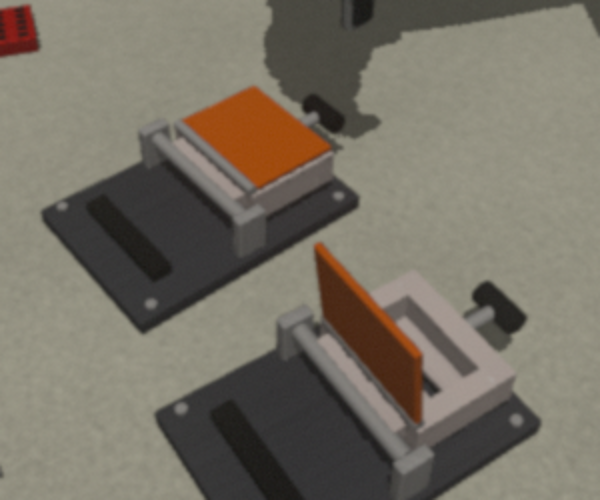

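The lid is flat shut (crop centre (255,135), z about 55 mm), the handle is free at (323,112), and the spare is unchanged. Next I grasp the handle.

Scaled: 117 mm / 500 = 0.234, -2.2 mm / 500 = -0.0044.

Call:
shift_gripper([
  [[0, 0, 0], [-0.0044, 0.0014, 0], 70],
  [[0, 0, 0], [-0.0044, 0.0014, 0.06], 70],
  [[0, 0, 0], [-0.0044, 0.0014, 0.12], 70],
  [[0, 0, 0], [-0.0044, 0.0014, 0.18], 70],
  [[0, 0, 0], [-0.0044, 0.0014, 0.22], 70],
  [[0, 0, 0], [-0.0044, 0.0014, 0.234], 70],
  [[0, 0, 0], [-0.0044, 0.0014, 0.234], 70],
])

```text
clock: 5.45
position: [436.3, -129.8, 16.2]
tcp_rot: [3.141, -0.001, -2.981]
contact_force: [0.5, 0.2, 0.1]
width: 70.3
finger_force: 0.0
```

Call:
shift_gripper([
  [[0, 0, 0], [0, 0, 0], 30],
  [[0, 0, 0], [0, 0, 0], 30],
  [[0, 0, 0], [0, 0, 0], 30],
  [[0, 0, 0], [0, 0, 0], 30],
  [[0, 0, 0], [0, 0, 0], 30],
], clamp_n=40)

```text
clock: 6.08
position: [436.8, -128.8, 17.7]
tcp_rot: [3.139, 0.002, -2.981]
contact_force: [-0.2, 5.5, 6.2]
width: 35.1
finger_force: 39.6
```

```bash
python3 - <<'E'
from h import *
p,d=r.read_camera("top");q=r.read_camera("scene")[0]
cv2.imwrite("pics/s3.png",np.hstack([cv2.resize(p[120:320,320:480],(480,600)),cv2.resize(q[160:260,260:360],(320,320)).repeat(1,0)[:0].reshape(0,320,3) if 0 else cv2.copyMakeBorder(cv2.resize(q[160:260,260:360],(320,320)),0,280,0,0,0)]))
E
```

```text
(no output)
```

View pics/s3.png

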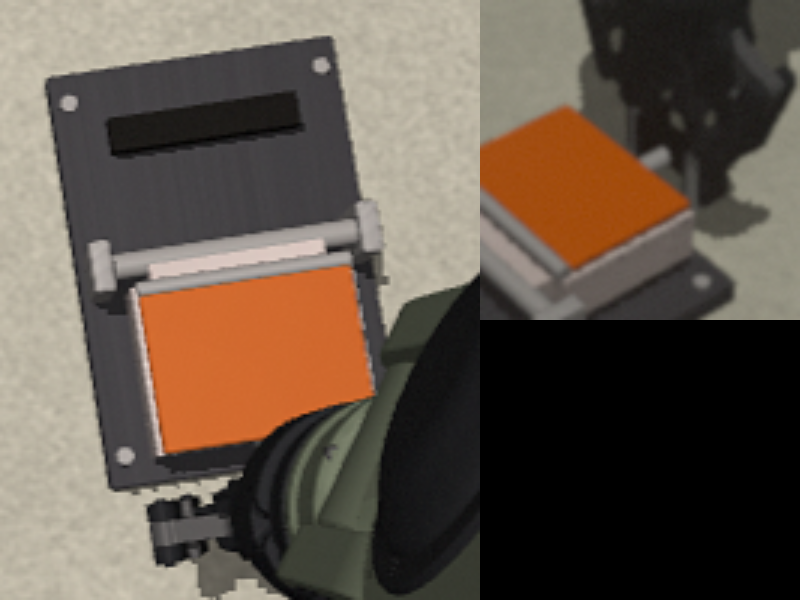

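The gripper holds the T-handle between its ends (opening 35 mm, crossbar 36), and the lid is shut. Now the swing, in three arcs.

Scaled: -103.9 mm / 500 = -0.2078, -95.2 mm / 500 = -0.1904.

Call:
shift_gripper([
  [[0, 0, 0], [-0.002, 0, -0.0314], 30],
  [[0, 0, 0], [-0.0082, 0, -0.0622], 30],
  [[0, 0, 0], [-0.0182, 0, -0.0918], 30],
  [[0, 0, 0], [-0.0322, 0, -0.12], 30],
  [[0, 0, 0], [-0.0496, 0, -0.1462], 30],
  [[0, 0, 0], [-0.0702, 0, -0.1698], 30],
  [[0, 0, 0], [-0.0938, 0, -0.1904], 30],
  [[0, 0, 0], [-0.12, 0, -0.2078], 30],
], clamp_n=40)

```text
clock: 7.18
position: [491.5, -120.0, 119.9]
tcp_rot: [3.14, -0.008, -2.982]
contact_force: [-6.1, -1.2, -5.3]
width: 35.8
finger_force: 40.5
```

```bash
python3 - <<'E'
from h import *
q=r.read_camera("scene")[0];print(r.observe()["joints"])
cv2.imwrite("pics/s4.png",cv2.resize(q[120:320,160:400],None,fx=2.5,fy=2.5))
E
```

```text
[-0.3824628   0.35903329 -0.4541381   0.76259998 -0.00132925 -0.5426223 ]
```

View pics/s4.png

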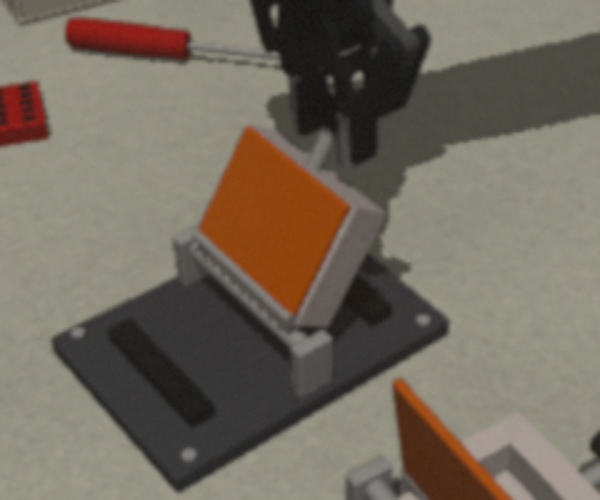

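The holder is at about 60°, lid shut, handle gripped (crop (335,150)). I'll continue over the top.

Scaled: -120 mm / 500 = -0.24, -105.9 mm / 500 = -0.2118.

Call:
shift_gripper([
  [[0, 0, 0], [-0.0282, 0, -0.014], 30],
  [[0, 0, 0], [-0.0578, 0, -0.024], 30],
  [[0, 0, 0], [-0.0886, 0, -0.0302], 30],
  [[0, 0, 0], [-0.12, 0, -0.0322], 30],
  [[0, 0, 0], [-0.1514, 0, -0.0302], 30],
  [[0, 0, 0], [-0.1822, 0, -0.024], 30],
  [[0, 0, 0], [-0.2118, 0, -0.014], 30],
  [[0, 0, 0], [-0.24, 0, 0], 30],
], clamp_n=40)

```text
clock: 8.22
position: [614.1, -100.7, 122.1]
tcp_rot: [3.141, 0.0, -2.981]
contact_force: [-3.5, 1.6, 5.8]
width: 35.2
finger_force: 40.7
```

```bash
python3 - <<'E'
from h import *
q=r.read_camera("scene")[0];print(r.observe()["joints"])
cv2.imwrite("pics/s5.png",cv2.resize(q[120:320,160:400],None,fx=2.5,fy=2.5))
E
```

```text
[-0.28064364  0.54652298 -0.14210586  0.88093499  0.00145139 -0.44158169]
```

View pics/s5.png

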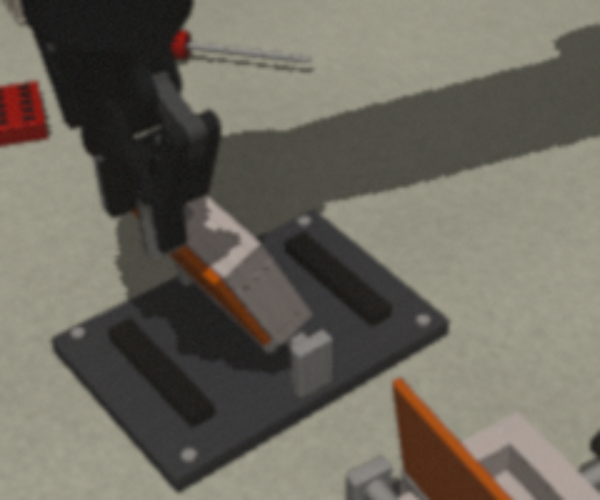

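It is at about 120°, lid still shut against the tray. Last arc down.

Scaled: 103.9 mm / 500 = 0.2078, 88.2 mm / 500 = 0.1764.

Call:
shift_gripper([
  [[0, 0, 0], [-0.0262, 0, 0.0174], 30],
  [[0, 0, 0], [-0.0498, 0, 0.038], 30],
  [[0, 0, 0], [-0.0704, 0, 0.0616], 30],
  [[0, 0, 0], [-0.0878, 0, 0.0878], 30],
  [[0, 0, 0], [-0.1018, 0, 0.116], 30],
  [[0, 0, 0], [-0.1118, 0, 0.1456], 30],
  [[0, 0, 0], [-0.118, 0, 0.1764], 30],
  [[0, 0, 0], [-0.12, 0, 0.2078], 30],
], clamp_n=40)

```text
clock: 9.28
position: [675.5, -91.0, 18.4]
tcp_rot: [3.141, 0.005, -2.981]
contact_force: [3.4, 4.4, 5.1]
width: 35.0
finger_force: 52.4
```

Call:
shift_gripper([
  [[0, 0, 0], [0, 0, 0.004], 30],
  [[0, 0, 0], [0, 0, 0.004], 30],
])

```text
clock: 9.52
position: [675.2, -91.0, 15.6]
tcp_rot: [3.141, 0.004, -2.981]
contact_force: [5.4, 3.4, -1.9]
width: 35.2
finger_force: 52.3
```

Run:
```python
from h import *
q=r.read_camera("scene")[0];print(r.observe()["joints"])
cv2.imwrite("pics/s6.png",cv2.resize(q[120:320,160:400],None,fx=2.5,fy=2.5))
```

```text
[-0.24323965  0.75233126 -0.05953225  0.75546181  0.00236026 -0.40377761]
```

View pics/s6.png

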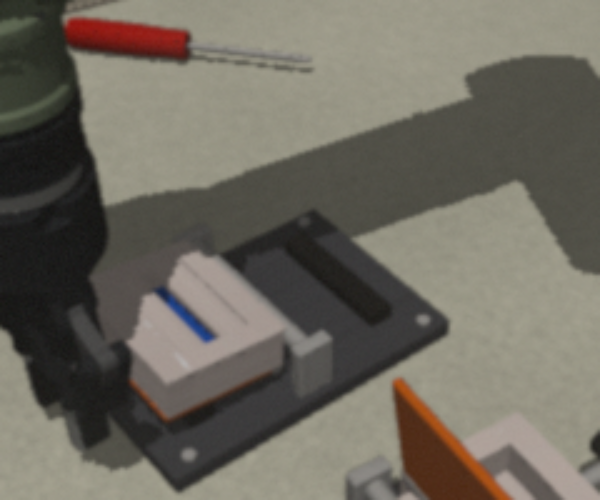

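It lies flat, lid underneath, with blue showing through the tray's slot at (185,315). The force reading doesn't yet show it on the stop, so I'll press on gently.

Scaled: 3 mm / 500 = 0.006, 2 mm / 500 = 0.004.

Call:
shift_gripper([
  [[0, 0, 0], [0, 0, 0.004], 30],
  [[0, 0, 0], [0, 0, 0.006], 30],
  [[0, 0, 0], [0, 0, 0.006], 30],
])

```text
clock: 9.95
position: [675.2, -91.0, 13.4]
tcp_rot: [3.141, 0.004, -2.981]
contact_force: [3.6, 4.2, 4.0]
width: 35.3
finger_force: 52.5
```

Scaled: 3 mm / 500 = 0.006, 1.5 mm / 500 = 0.003.

Call:
shift_gripper([
  [[0, 0, 0], [0, 0, 0.003], 30],
  [[0, 0, 0], [0, 0, 0.006], 30],
  [[0, 0, 0], [0, 0, 0.006], 30],
])

```text
clock: 10.32
position: [675.1, -91.0, 10.2]
tcp_rot: [3.141, 0.004, -2.981]
contact_force: [4.8, 3.3, 3.0]
width: 35.0
finger_force: 52.4
```

Create tilt.py:
```python
from h import *
for n in("scene","top"):
    p,d=r.read_camera(n);cv2.imwrite(f"pics/t_{n}.png",p);P=cloud(n,d);rel=P[...,:2]-[555.1,-111.5];jx=rel@[.9872,.1593];jy=rel@[-.1593,.9872]
    def z(a,b,lim=48,lo=40):
        m=(jx>a)&(jx<b)&(abs(jy)<lim)&(P[...,2]>lo)&(P[...,2]<100)&(d>0);return m.sum(),np.median(P[m][:,2]).round(2) if m.any() else None
    print(n,[(a,)+z(a,a+6) for a in range(10,90,6)],"handle",z(110,130,17,30))
```

```bash
python3 tilt.py
```

```text
scene [(10, np.int64(139), np.float64(55.46)), (16, np.int64(186), np.float64(55.97)), (22, np.int64(181), np.float64(55.99)), (28, np.int64(194), np.float64(56.43)), (34, np.int64(189), np.float64(56.62)), (40, np.int64(296), np.float64(55.47)), (46, np.int64(105), np.float64(55.88)), (52, np.int64(180), np.float64(57.73)), (58, np.int64(195), np.float64(57.99)), (64, np.int64(204), np.float64(58.27)), (70, np.int64(209), np.float64(58.6)), (76, np.int64(181), np.float64(58.74)), (82, np.int64(260), np.float64(58.44)), (88, np.int64(46), np.float64(45.64))] handle (np.int64(35), np.float64(46.01))
top [(10, np.int64(0), None), (16, np.int64(0), None), (22, np.int64(0), None), (28, np.int64(0), None), (34, np.int64(0), None), (40, np.int64(0), None), (46, np.int64(0), None), (52, np.int64(0), None), (58, np.int64(0), None), (64, np.int64(0), None), (70, np.int64(0), None), (76, np.int64(0), None), (82, np.int64(0), None), (88, np.int64(0), None)] handle (np.int64(0), None)
```

Scaled: 3 mm / 500 = 0.006, 1.5 mm / 500 = 0.003.

Call:
shift_gripper([
  [[0, 0, 0], [0, 0, 0.003], 30],
  [[0, 0, 0], [0, 0, 0.006], 30],
  [[0, 0, 0], [0, 0, 0.006], 30],
])

```text
clock: 10.8
position: [674.9, -91.1, 7.1]
tcp_rot: [3.141, 0.003, -2.98]
contact_force: [4.9, 3.9, 3.3]
width: 35.4
finger_force: 52.1
```

Add to tilt.py:
```python
    m=(P[...,2]>38)&(P[...,2]<75)&(jx>12)&(jx<84)&(abs(jy)<46)&(d>0)
    if m.sum()>300:
        A=np.c_[jx[m],jy[m],np.ones(m.sum())];k=np.ones(len(A),bool);Z=P[m][:,2]
        for _ in range(6):
            c=np.linalg.lstsq(A[k],Z[k],rcond=None)[0];k=abs(A@c-Z)<2
        print(n,"tray plane",c,k.sum())
    m=(abs(P[...,2])<6)&(abs(jx)<250)&(abs(jy)<200)&(d>0);print("bench slope",np.linalg.lstsq(np.c_[jx[m],jy[m],np.ones(m.sum())],P[m][:,2],rcond=None)[0])
```

```bash
python3 tilt.py | grep -v '^top \['
```

```text
scene [(10, np.int64(130), np.float64(55.11)), (16, np.int64(188), np.float64(55.41)), (22, np.int64(189), np.float64(55.43)), (28, np.int64(188), np.float64(55.56)), (34, np.int64(190), np.float64(55.74)), (40, np.int64(308), np.float64(54.37)), (46, np.int64(117), np.float64(54.15)), (52, np.int64(164), np.float64(55.96)), (58, np.int64(203), np.float64(56.27)), (64, np.int64(208), np.float64(56.45)), (70, np.int64(201), np.float64(56.76)), (76, np.int64(192), np.float64(56.89)), (82, np.int64(205), np.float64(56.68)), (88, np.int64(81), np.float64(48.52))] handle (np.int64(36), np.float64(47.62))
scene tray plane [ 2.58539415e-02 -1.84100511e-04  5.47590627e+01] 1995
bench slope [ 1.06949667e-03 -1.56541735e-04 -1.01376660e+00]
bench slope [-6.32304613e-04  3.71824189e-04  1.33473867e+00]
```

The holder follows the tool (it slipped a few mm in the grip) and needs about 3 mm more. I'll let go and press the last bit on top of the handle with closed fingers, to be sure of the stop.

Scaled: -60 mm / 500 = -0.12, -30 mm / 500 = -0.06.

Call:
shift_gripper([
  [[0, 0, 0], [0, 0, 0], 60],
  [[0, 0, 0], [0, 0, 0], 60],
  [[0, 0, 0], [0, 0, 0], 60],
  [[0, 0, 0], [0, 0, -0.06], 60],
  [[0, 0, 0], [0, 0, -0.12], 60],
  [[0, 0, 0], [0, 0, -0.12], 0],
  [[0, 0, 0], [0, 0, -0.12], 0],
  [[0, 0, 0], [0, 0, -0.12], 0],
])

```text
clock: 11.9
position: [672.2, -91.6, 64.2]
tcp_rot: [3.141, -0.002, -2.981]
contact_force: [-0.9, -0.3, -0.2]
width: 5.6
finger_force: 0.0
```

Call:
shift_gripper([
  [[0, 0, 0], [0, 0, 0], 0],
  [[0, 0, 0], [0, 0, 0.01], 0],
  [[0, 0, 0], [0, 0, 0.02], 0],
  [[0, 0, 0], [0, 0, 0.028], 0],
])

```text
clock: 12.4
position: [673.1, -91.7, 51.1]
tcp_rot: [3.141, -0.0, -2.981]
contact_force: [-0.2, 0.1, 1.8]
width: 0.2
finger_force: 0.6
```

Call:
shift_gripper([
  [[0, 0, 0], [0, 0, 0.004], 0],
  [[0, 0, 0], [0, 0, 0.008], 0],
  [[0, 0, 0], [0, 0, 0.008], 0],
])

```text
clock: 12.78
position: [673.3, -91.7, 48.9]
tcp_rot: [-3.141, 0.0, -2.981]
contact_force: [-3.2, 1.3, 6.2]
width: -0.0
finger_force: 3.3
```

Scaled: 2 mm / 500 = 0.004, 1 mm / 500 = 0.002.

Call:
shift_gripper([
  [[0, 0, 0], [0, 0, 0.002], 0],
  [[0, 0, 0], [0, 0, 0.004], 0],
  [[0, 0, 0], [0, 0, 0.004], 0],
])

```text
clock: 13.15
position: [673.4, -91.7, 48.6]
tcp_rot: [-3.141, 0.001, -2.981]
contact_force: [-6.1, 2.4, 16.2]
width: 0.0
finger_force: 8.1
```

Call:
shift_gripper([
  [[0, 0, 0], [0, 0, -0.06], 0],
  [[0, 0, 0], [0, 0, -0.12], 0],
  [[0, 0, 0], [0, 0, -0.2], 0],
  [[0, 0, 0], [0.12, 0, -0.3], 0],
  [[0, 0, 0], [0.24, 0, -0.36], 0],
  [[0, 0, 0], [0.36, 0, -0.36], 0],
  [[0, 0, 0], [0.48, 0, -0.36], 0],
  [[0, 0, 0], [0.48, 0, -0.36], 0],
])

```text
clock: 14.15
position: [432.8, -129.7, 225.9]
tcp_rot: [3.141, -0.001, -2.983]
contact_force: [0.7, -0.3, 0.4]
width: 0.0
finger_force: 0.0
```

```bash
python3 tilt.py | grep -v '^top \['
```

Run:
```python
import cv2,numpy as np
a=cv2.imread("pics/t_scene.png")[140:400,140:450];b=cv2.imread("pics/t_top.png")[100:320,170:480]
cv2.imwrite("pics/s7.png",np.hstack([cv2.resize(a,(400,335)),cv2.resize(b,(400,335))]))
```

```text
scene [(10, np.int64(120), np.float64(54.73)), (16, np.int64(186), np.float64(54.8)), (22, np.int64(193), np.float64(54.68)), (28, np.int64(190), np.float64(54.77)), (34, np.int64(188), np.float64(54.84)), (40, np.int64(313), np.float64(53.72)), (46, np.int64(129), np.float64(52.01)), (52, np.int64(161), np.float64(54.81)), (58, np.int64(200), np.float64(54.98)), (64, np.int64(201), np.float64(55.01)), (70, np.int64(218), np.float64(55.05)), (76, np.int64(207), np.float64(54.9)), (82, np.int64(273), np.float64(54.58)), (88, np.int64(177), np.float64(47.57))] handle (np.int64(250), np.float64(46.2))
scene tray plane [2.74443174e-03 7.45344296e-04 5.47034864e+01] 2041
bench slope [ 1.10335970e-03 -9.12750558e-05 -1.01786868e+00]
top tray plane [-1.58692157e-05 -3.09735837e-04  5.71953017e+01] 2987
bench slope [ 6.04490068e-04 -6.98059929e-04  1.27427916e+00]
```

View pics/s7.png

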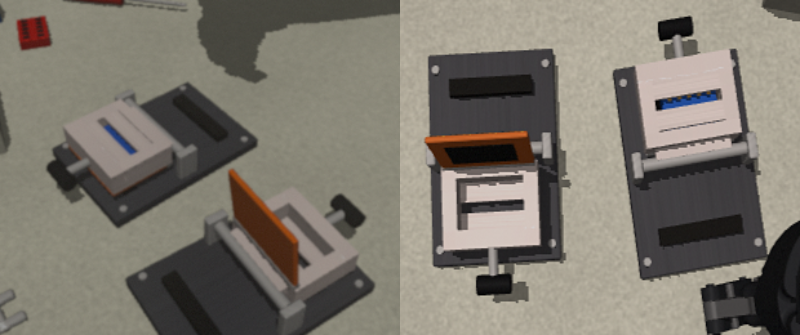

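The holder is flat on its stop (slope about 0 in both views), with the lid beneath and blue visible in the slot at (690,102). The spare is unchanged and the arm is clear.

```bash
python3 -c "
from rig import r;print(r.sign_off())"
```

```text
the job is handed in; nothing more can be done
None
```

The orange lid was shut over the blue housing and the closed holder swung over to its stop: it lies flat, lid underneath and housing still inside. The empty jig was left untouched and the arm stands clear; the job was handed in at about 14 s.

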